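Level the rocking lure dryer

ROBOT

A 6-joint arm with a two-finger parallel gripper is mounted at the origin on a cart in front of the work surface, level with it; the furniture and walls round the work are solid. World frame = base frame: x ahead of the robot, y to its left, z up, the work surface at z = 0. Lengths are in m, angles in rad, forces in N, time in s.
With the tool pointing down it reaches from about 0.275 to 1 m from the base axis. Payload 8.4 kg.
Tool frame: the origin (TCP) lies midway between the tips of the shut fingers; the grasp point (between the pads) lies 19 mm behind it; z points along the fingers, y is the line along which they close (so a half turn about z gives the same grasp; the last joint's range is limited). The gripper opens to 85 mm and grips with 20 to 120 N. Pads are 22 mm wide; open, the fingers measure 114 mm over their backs; the gripper's body (76 mm by 85 mm) begins 54 mm behind the grasp point. The pads swing forward as they close: fully open they stand 13 mm farther back than shut.
Start: joints at [1.288, 0.353, 1.633, -0, 1.155, -0.002], TCP at [0.173, 0.601, 0.192] pointing down, gripper open.
Joint ranges: [-2.63, 2.63], [-0.92, 2.1], [0.06, 2.66], [-1.3, 4.44], [0, 2.69], [-3.02, 3.02]. Speed limits (rad/s): [2.22, 2.22, 2.79, 3.14, 3.14, 3.14].

INTERFACE

Orientations are given as a unit quaternion [x, y, z, w].
In Python, from plant import r gives the robot as it stands.
- The arm moves only by the tool jog_arm, never from a script. Its argument "series" is a list of rows, each an object with "dr": the turn, a rotation vector about the tool's x, y, z in units of 10 degrees (1.0 is 10 degrees), a list of three; "linear": the shift along the tool's x, y, z in units of 30 mm (1.0 is 30 mm), a list of three; "grip": the opening, from 0 (shut) to 1 (fully open). A call has 1 to 20 rows; each row shifts and turns the commanded pose from where the row before left it, along the tool's axes as they then stand; what a row does not reach is not made up. A row lasts 1/8 s, in which the tool goes at most 62.5 mm and 10.7 degrees, less where a joint would pass 70% of its speed; a pose out of reach is approached as far as the arm can. A call is refused whole if a number of a shift passes 1 or a number of a turn 1, either way. A call with a gripper value outside its range is refused whole. The fingers move at their own pace and stop on an object; "grip_force" is the grip in N (left out, the last holds). Time passes only in rows, so rows that do not move let the fingers close. It gives the time, the measured TCP pose, the force, the opening and the grip force at its end, in the units of the state.
- r.get_obs(): the state, without advancing time (a new reading comes with each control period).
- r.read_camera(name): name is "side" or "top" or "wrist"; returns a dict with "img" (400x640x3 uint8, red, green, blue), "camera_matrix" (3x3 intrinsics, pixels), "k1" (the pictures are not rectified: a ray, as slopes to the right and down, at radius r is drawn at 1 + k1 r^2 times it, then the intrinsics apply), "R" (3x3) and "t" (3): a world point X has camera coordinates R X + t; the wrist camera has in their place "T_tool_cam" (4x4, takes a point from camera to tool coordinates, whose origin is the TCP and whose axes are the flange's). Camera axes: x right, y down, z forward; pixel columns grow to the right and rows downward; lengths in m; the calibration is good to about 2 mm. A picture is of the moment at which its call begins: read the wrist's pose just before it. There is no depth.
- r.sign_off(): hands the job in; it is judged then, once.
The state is a dict: "t": time; "q": joint angles; "qvel": joint speeds; "tau": joint torques, N m; "ee_pos": TCP position; "eef_rot": TCP orientation; "ft_force": force on the tool from outside, world axes, zero at the start; "torque": the same for the moment, N m; "width": finger opening in m; "gripper_force": force on a finger pad.
Only numpy, scipy, OpenCV 4.12 (cv2) and the standard library are available. Lean on these libraries where they do the work, as an engineer would, in place of code of your own. Each camera call takes 0.05 s, during which the arm holds its last target. There are 200 camera calls.

TASK

The lure dryer rocks because its front right screw foot is too short, so the coating would run to one end of the lures: slide the spirit level straight up out of its slot in the wooden block, stand it on its base along the front edge of the dryer's base plate, between the front feet, and let go of it. Then press the black hand wheel of the short foot down with about 15 N, so that the foot bears on the table and the bubble runs off, and still pressing turn it clockwise until the bubble is centred between its lines. Finish while holding the wheel like that, gripped and pressed down; do not shift the dryer or disturb the other things.

Things in the scene. Friction and masses are not known exactly. Their poses are not given: they have to be found in the camera images.
- rack: fixed block of brown wood, 104 (x) x 150 (y) x 36 mm high, origin under its centre on the table. Two slots along its y, centred at x = -32 and +32 mm, 17 mm wide, 126 mm long, floor 8 mm above the table. The spirit level stands on edge in one, a sanding block of the same size in the other.
- level: aluminium spirit level, 120 mm long (its x), 14 mm thick (y), 48 mm high (z), 0.15 kg, black end caps, a yellow-green vial with a pale bubble in the middle of its top edge, seen from above. Origin at the centre of its base. It starts upright in a slot, its upper 20 mm out of the wood; grip it across its thickness at mid length.
- bubble (a joint): bubble position along the level's x, in m from the middle of its two lines, + towards the level's +x end; it runs to the higher end, 6 mm per 10 mrad of tilt, settles in about 1 s, stops at +-12.5 mm. Bubble 14 mm long, lines 18 mm apart: within 2 mm of 0 it is between the lines.
- sander: wooden sanding block with cork faces, 118 x 14 x 48 mm, no vial, in the other slot; stays there.
- dryer: lure dryer, loose, 1.35 kg. Plywood base plate 200 (x) x 280 (y) x 8 mm, top 42 mm above the table; origin below the plate's centre at table height, front edge towards -x. Grey motor housing (back left, 125 mm high) and a wheel of lures stand behind x = +25 mm; the front half is bare but for the hand wheel. Plain feet at three corners carry it level; the front right screw foot hangs clear.
- foot_pad: rubber pad of the screw foot, 24 mm across, under the dryer's front right corner, below the hand wheel. It hangs 2 to 3.6 mm above the table at first. Pressing the wheel with more than about 4 N tips the plate until the pad bears on the table; let go, the plate rocks back.
- foot_wheel: black hand wheel of the screw foot, above the plate's front right corner: flange 60 mm across, 5 mm thick, on it a ribbed grip 34 mm across, 30 mm high. Clockwise from above lowers the foot 2.55 mm per rad and lifts that corner (front edge slope about 11 mrad per rad); level is 0.8 to 1.4 rad from the start. Turns with about 0.1 N m and stays where left.
- wheel_grip (a point): point on the hand wheel's axis, on top of its flange, at the foot of the ribbed grip (z 58 to 60 mm at first; 56 mm when pressed down, and constant while the pad bears on the table). Fingertips can rest on the flange either side of the grip and press it down.
- shot_tin: round dull red tin, 51 mm across, 19 mm high, near the rack; leave alone
- reel_oil: small standing oil bottle with a pointed red cap, 31 mm across, 95 mm high, behind; leave alone
- line_spool: white spool of line, 64 mm across, 23 mm high, lying to the right of the dryer; leave alone
- pliers: long-nose pliers with red handles, 159 x 45 x 10 mm, lying at the front right; leave alone
- level_spot (a point): good place for the centre of the level's base: on top of the dryer's plate (42 mm above the table), 35 mm behind its front edge, 25 mm left of its middle; the level's length goes along the front edge (the dryer's y). Within 40 mm of this is fine.
- folding_table: the grey table on which all stands, top at z = 0, fixed
Things that resemble listed ones, but are neither listed nor needed, are in the scene too. What is shaped like the level but purple is not meant.

How it is judged:
On the way, in this order (a step that is already met when the one before it is completed fails the run):
1. the level is drawn up clear of its slot, still upright over the block (z of level in the frame of rack above 0.038 m and horizontal distance between level and rack below 0.07 m and angle between level's own z axis and vertical below 0.25 rad), for 0.05 s.
2. the level stands on its base along the front edge of the dryer's base plate, let go of (z of level in the frame of dryer between 0.039 and 0.046 m and x of level in the frame of dryer between -0.095 and 0.01 m and y of level in the frame of dryer between -0.06 and 0.085 m and angle between the x axis of level and the y axis of dryer, either way round below 0.2 rad and angle between level's own z axis and vertical below 0.08 rad and contact force between the fingers and level below 0.1 N), for 0.2 s.
3. the hand wheel is pressed so that the short foot bears on the table and the bubble runs off by more than 3.5 mm (contact force between foot_pad and folding_table above 4 N and (value of joint bubble above 0.0035 m or value of joint bubble below -0.0035 m)), for 0.1 s.
At the end, for the whole second after the job is handed in: The level stands alone on the bare front half of the plate, within 0.2 rad of the front edge; the robot grips the wheel (over 3 N) and presses it so the foot bears on the table with over 7 N; the bubble rests within 2 mm of the centre; the dryer is at rest within 30 mm of its start (value of joint bubble between -0.002 and 0.002 m and velocity of joint bubble between -0.003 and 0.003 m/s and contact force between foot_pad and folding_table above 7 N and contact force between the fingers and foot_wheel above 3 N and z of level in the frame of dryer between 0.039 and 0.046 m and x of level in the frame of dryer between -0.095 and 0.01 m and y of level in the frame of dryer between -0.06 and 0.085 m and angle between the x axis of level and the y axis of dryer, either way round below 0.2 rad and angle between level's own z axis and vertical below 0.08 rad and contact force between the arm and level below 0.1 N and distance of dryer from where it was at the start of the episode below 0.03 m and linear speed of dryer below 0.01 m/s); the arm keeps its last pose, push and grip.
It fails at once if another thing is pushed away or knocked over, or the sanding block is taken out (distance of any of shot_tin, reel_oil, line_spool, pliers, sander from where it was at the start of the episode above 0.03 m or angle between reel_oil's own z axis and vertical above 0.6 rad).
It fails at once if the dryer is shoved more than 50 mm (distance of dryer from where it was at the start of the episode above 0.05 m).
It also fails if it takes over 64 s, if anything falls off the work surface, if the arm or the gripper's body presses on something with over 40 N, if the wrist force passes 120 N, or if a joint passes its speed limit or range.

## Working session

There is one attempt and no reset: what is moved stays moved. The work goes in short steps, Python scripts to look and compute and a tool call to move; the robot and the scene stay as the last step left them, time stands still between calls to the robot, and variables do not carry over. Pictures are saved under pics/ and viewed, at most 10 in all, crops included, and the job is handed in when it is done.

Besides the shell and the picture viewer there is one more tool, called by a JSON object that holds its "fn" and its "kwargs", one argument or row to a line. jog_arm: Moves the arm, as the interface text tells. Its arguments: {"type":"object","properties":{"series":{"type":"array","items":{"type":"object","properties":{"dr":{"type":"array","items":{"type":"number"}},"linear":{"type":"array","items":{"type":"number"}},"grip":{"type":"number"}}}},"grip_force":{"type":"number"}},"required":["series"]}

```bash
mkdir -p pics; ls
cat > h.py <<'E'
import numpy as np, cv2
from scipy.spatial.transform import Rotation as Rot
from plant import r
def cam(name):
    o=r.get_obs(); c=r.read_camera(name)
    if 'R' not in c:
        T=np.array(c['T_tool_cam']); W=np.eye(4); W[:3,:3]=Rot.from_quat(o['eef_rot']).as_matrix(); W[:3,3]=o['ee_pos']
        M=np.linalg.inv(W@T); c['R']=M[:3,:3]; c['t']=M[:3,3]
    c['R']=np.array(c['R']); c['t']=np.array(c['t']); c['K']=np.array(c['camera_matrix']); return c
def dist(c): return np.array([c['k1'],0,0,0,0],float)
def plane(c,px,z):
    p=cv2.undistortPointsIter(np.array(px,float).reshape(-1,1,2),c['K'],dist(c),None,None,(3,100,1e-10)).reshape(-1,2)
    d=np.c_[p,np.ones(len(p))]@c['R']; o=-c['R'].T@c['t']
    return o+d*((z-o[2])/d[:,2])[:,None]
def proj(c,X):
    return cv2.projectPoints(np.array(X,float).reshape(-1,1,3),cv2.Rodrigues(c['R'])[0],c['t'],c['K'],dist(c))[0].reshape(-1,2)
def save(n,im): cv2.imwrite('pics/'+n,cv2.cvtColor(im,cv2.COLOR_RGB2BGR))
E
python3 - <<'E'
from h import *
for n in('top','side'):
    c=cam(n); save(n+'0.png',c['img']); print(n,-c['R'].T@c['t'],c['R'][2],c['k1'])
print(r.get_obs())
E
```

```text
pics
top [ 0.3049466  -0.12506877  0.92573673] [ 0.18425087  0.00286036 -0.98287509] -0.005824167759840492
side [-0.09513449 -1.32215355  0.77469954] [ 0.35919431  0.69885098 -0.61853597] -0.07679718828696214
{'t': 0.1, 'q': array([ 1.28758989e+00,  3.53587553e-01,  1.63405727e+00,  4.27358583e-05,
        1.15520864e+00, -2.40057382e-03]), 'qvel': array([ 9.19087825e-04, -2.29039795e-03, -4.60902115e-03, -7.32564704e-05,
       -5.86169087e-04, -3.03821139e-04]), 'tau': array([ 1.40225104e-03, -6.06354904e+01, -3.42822611e+01,  1.94039094e-04,
        3.90734334e-03,  1.44709503e-05]), 'ee_pos': array([0.17305861, 0.600065  , 0.19183245]), 'eef_rot': array([ 1.39950617e-01,  9.90158284e-01, -6.21205892e-04, -1.09062971e-04]), 'ft_force': array([-0.18207753,  0.4770533 , -0.09892883]), 'torque': array([ 0.01523241, -0.03087668,  0.02080358]), 'gripper_force': 0.0, 'width': 0.085358934975769}
```

View pics/top0.png

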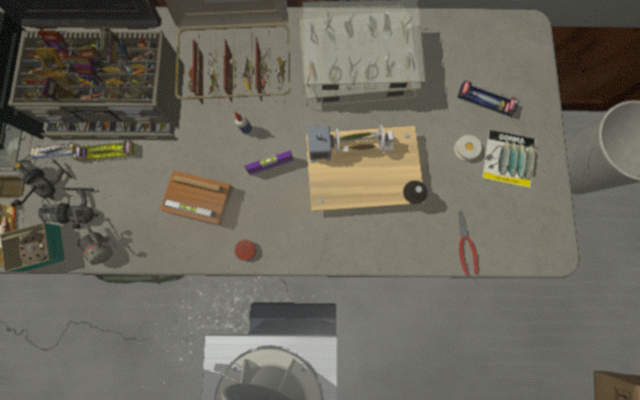

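View pics/side0.png

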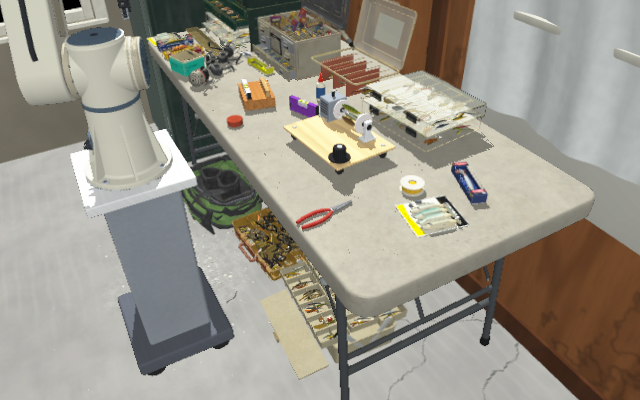

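The top view shows the rack at (197,197). The silver bar with a yellow-green vial in its front slot (190,208) fits the level. The wooden block in the back slot (197,183) is the sander, and the purple level-shaped thing at (270,162) is not meant. The dryer is at (365,167) with its black wheel at (415,191). Next I measure these and confirm the level in a crop.

```bash
cat > m.py <<'E'
from h import *
c=cam('top'); im=c['img']; hsv=cv2.cvtColor(im,cv2.COLOR_RGB2HSV)
def big(m,box):
    z=np.zeros_like(m); x0,y0,x1,y1=box; z[y0:y1,x0:x1]=m[y0:y1,x0:x1]
    cs=cv2.findContours(z,cv2.RETR_EXTERNAL,cv2.CHAIN_APPROX_NONE)[0]
    return max(cs,key=cv2.contourArea)
def rect(cnt,z):
    P=plane(c,cnt.reshape(-1,2),z)[:,:2]
    (x,y),(w,h),a=cv2.minAreaRect((P*1000).astype(np.float32)); 
    return (x,y),(w,h),a
S,V,H=hsv[...,1],hsv[...,2],hsv[...,0]
wood=((S>70)&(H<25)&(V>40)).astype(np.uint8)*255
k=np.ones((5,5),np.uint8)
rk=big(cv2.morphologyEx(wood,cv2.MORPH_CLOSE,np.ones((9,9),np.uint8)),(150,160,245,235)); print('rack',rect(rk,.036))
lv=big(((S<60)&(V>115)).astype(np.uint8)*255,(155,195,225,222)); print('level silver',rect(lv,.056))
vi=big(((H>25)&(H<50)&(S>100)&(V>100)).astype(np.uint8)*255,(155,195,225,222)); print('vial',rect(vi,.056))
dr=big(cv2.morphologyEx(((S>50)&(H<30)&(V>110)).astype(np.uint8)*255,cv2.MORPH_CLOSE,k),(298,120,435,215)); print('dryer',rect(dr,.042), cv2.minAreaRect(dr))
wh=big((V<50).astype(np.uint8)*255,(395,172,435,210)); (x,y),rad=cv2.minEnclosingCircle(wh); print('wheel',x,y,rad,plane(c,[[x,y]],.06),rect(wh,.06))
o=im[150:225,155:300].copy(); o=cv2.resize(o,None,fx=5,fy=5,interpolation=cv2.INTER_CUBIC)
for cn in(rk,lv): cv2.drawContours(o,[((cn-[155,150])*5+2).astype(int)],-1,(255,0,255),1)
o2=cv2.resize(im[115:220,295:440],None,fx=5,fy=5,interpolation=cv2.INTER_CUBIC)[:,:725]
for cn in(dr,wh): cv2.drawContours(o2,[((cn-[295,115])*5+2).astype(int)],-1,(255,0,255),1)
save('crop1.png',cv2.resize(np.vstack([o,o2]),None,fx=.66,fy=.66))
E
python3 m.py
```

```text
rack ((478.7721252441406, 190.99575805664062), (160.13311767578125, 106.63105010986328), 76.582763671875)
level silver ((447.5871276855469, 229.94052124023438), (63.47087860107422, 108.42491912841797), 0.48860758543014526)
vial ((451.1675109863281, 214.15782165527344), (12.429864883422852, 8.295306205749512), 47.13505172729492)
dryer ((556.8771362304688, -221.89501953125), (204.24966430664062, 289.494140625), 5.063126087188721) ((362.9208984375, 167.9031219482422), (79.29035949707031, 116.03196716308594), 85.46223449707031)
wheel 419.0 194.5 6.946321964263916 [[ 0.4844797  -0.35410623  0.06      ]] ((479.3908996582031, -356.4503173828125), (14.872692108154297, 34.1787109375), 24.40911293029785)
```

View pics/crop1.png

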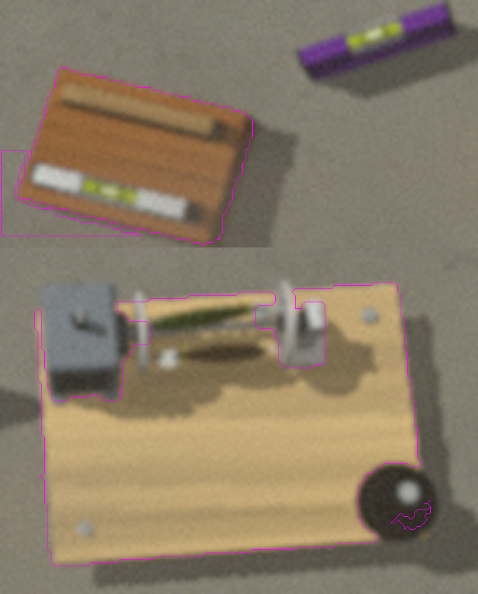

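The crop confirms it: the silver bar with the yellow-green vial is in the front slot (vial at about pixel (188,208)). The cork block is in the rear slot, and the purple one is a separate thing. Now a finer measurement and the first move.

```bash
cat > m2.py <<'E'
from h import *
c=cam('top'); im=c['img']; hsv=cv2.cvtColor(im,cv2.COLOR_RGB2HSV); H,S,V=[hsv[...,i].astype(int) for i in range(3)]
print('level by eye px', plane(c,[[188,207.6],[165,203],[211.7,213]],.056))
def med(m,box):
    x0,y0,x1,y1=box; ys,xs=np.nonzero(m[y0:y1,x0:x1]); return np.c_[xs+x0,ys+y0]
g=med((H>24)&(H<50)&(S>90),(178,200,200,216)); P=plane(c,g,.056); print('vial',len(g),g.mean(0),P.mean(0),np.ptp(P,0))
w=med((V<70)&(S<90),(396,174,432,212)); cn=max(cv2.findContours(cv2.morphologyEx(((V<70)).astype(np.uint8)[170:214,394:434].copy(),cv2.MORPH_CLOSE,np.ones((7,7),np.uint8)),0,1)[0],key=cv2.contourArea)+[394,170]
print('wheel',plane(c,[cn.reshape(-1,2).mean(0)],.06),cv2.minEnclosingCircle(cn),cv2.minEnclosingCircle((plane(c,cn.reshape(-1,2),.06)[:,:2]*1000).astype(np.float32)))
# dryer corners from contour lines by eye: FL, BR, front edge
e=lambda x,y:(295+x/3.3, 115+(y-247)/3.3)
print('FL,BR,frontright pt',plane(c,[e(53,564),e(397,284),e(375,543)],.042))
for n,p in (('cap',(408,491)),('FLscrew',(84,529)),('BRscrew',(370,316))): print(n,plane(c,[e(*p)],.09 if n=='cap' else .044))
E
python3 m2.py
```

```text
level by eye px [[0.44857562 0.20188436 0.056     ]
 [0.45936431 0.25838038 0.056     ]
 [0.43591709 0.14390004 0.056     ]]
vial 48 [187.41666667 207.1875    ] [0.44957365 0.20337707 0.056     ] [0.01446421 0.0369215  0.        ]
wheel [[ 0.49106944 -0.34596229  0.06      ]] ((415.5, 191.92857360839844), 11.660693168640137) ((490.50872802734375, -346.818603515625), 28.899124145507812)
FL,BR,frontright pt [[ 0.44481941 -0.09400511  0.042     ]
 [ 0.66588518 -0.35658339  0.042     ]
 [ 0.46253206 -0.33248898  0.042     ]]
cap [[ 0.49149445 -0.34584978  0.09      ]]
FLscrew [[ 0.47094886 -0.1166788   0.044     ]]
BRscrew [[ 0.63891986 -0.33434994  0.044     ]]
```

{"fn": "jog_arm", "kwargs": {
  "series": [
    {"linear": [-0.6, -1, 0], "dr": [0, 0, 1], "grip": 0.5},
    {"linear": [-0.6, -1, 0], "dr": [0, 0, 1], "grip": 0.5}
  ]
}}

```text
t: 0.45
ee_pos: [0.1853, 0.531, 0.192]
eef_rot: [0.312, 0.95, -0.0, 0.0]
ft_force: [0.6, 0.3, 0.7]
width: 0.0516
gripper_force: 0.0
```

{"fn": "jog_arm", "kwargs": {
  "series": [
    {"dr": [0, 0, 1]},
    {"dr": [0, 0, 1]},
    {"dr": [0, 0, 1]},
    {"dr": [0, 0, 1]},
    {"dr": [0, 0, 1]},
    {"dr": [0, 0, 1]},
    {"dr": [0, 0, 0.6]},
    {"linear": [-0.8, 1, 0]},
    {"linear": [-0.8, 1, 0]},
    {"linear": [-0.8, 1, 0]},
    {"linear": [-0.8, 1, 0]},
    {"linear": [-0.8, 1, 0]},
    {"linear": [-0.8, 1, 0]},
    {"linear": [-0.8, 1, 0]},
    {"linear": [-0.8, 1, 0]},
    {"linear": [-0.8, 1, 0]},
    {"linear": [-0.8, 1, 0]},
    {"linear": [-0.8, 1, 0]},
    {"linear": [0, 0, 0]}
  ]
}}

```text
invalid input
```

```bash
cat > w1.py <<'E'
from h import *
c=cam('wrist'); save('w1.png',c['img']); o=r.get_obs(); y=Rot.from_quat(o['eef_rot']).as_matrix()[:,1]
print(o['t'],o['ee_pos'],np.degrees(np.arctan2(y[1],y[0])),o['width'],o['ft_force'])
print('pred px level centre/ends',proj(c,[[.449,.203,.056],[.4615,.262,.056],[.4365,.144,.056]]))
E
python3 w1.py
```

```text
0.5 [0.18510408 0.52643237 0.1917252 ] 53.08382397903719 0.04430232482384427 [ 0.33854989 -2.99656942 -1.43663129]
pred px level centre/ends [[237.4699964  486.27633627]
 [280.33447665 471.88443849]
 [195.94298246 500.30173257]]
```

View pics/w1.png

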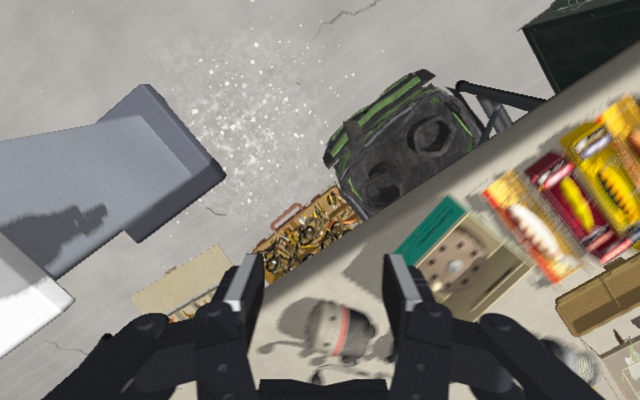

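The move was refused, because rows need all three fields, so this picture only shows the start area. I'll resend it with complete rows.

{"fn": "jog_arm", "kwargs": {
  "series": [
    {"dr": [0, 0, 1], "linear": [0, 0, 0], "grip": 0.5},
    {"dr": [0, 0, 1], "linear": [0, 0, 0], "grip": 0.5},
    {"dr": [0, 0, 1], "linear": [0, 0, 0], "grip": 0.5},
    {"dr": [0, 0, 1], "linear": [0, 0, 0], "grip": 0.5},
    {"dr": [0, 0, 1], "linear": [0, 0, 0], "grip": 0.5},
    {"dr": [0, 0, 1], "linear": [0, 0, 0], "grip": 0.5},
    {"dr": [0, 0, 0.6], "linear": [0, 0, 0], "grip": 0.5},
    {"dr": [0, 0, 0], "linear": [-0.8, 1, 0], "grip": 0.5},
    {"dr": [0, 0, 0], "linear": [-0.8, 1, 0], "grip": 0.5},
    {"dr": [0, 0, 0], "linear": [-0.8, 1, 0], "grip": 0.5},
    {"dr": [0, 0, 0], "linear": [-0.8, 1, 0], "grip": 0.5},
    {"dr": [0, 0, 0], "linear": [-0.8, 1, 0], "grip": 0.5},
    {"dr": [0, 0, 0], "linear": [-0.8, 1, 0], "grip": 0.5},
    {"dr": [0, 0, 0], "linear": [-0.8, 1, 0], "grip": 0.5},
    {"dr": [0, 0, 0], "linear": [-0.8, 1, 0], "grip": 0.5},
    {"dr": [0, 0, 0], "linear": [-0.8, 1, 0], "grip": 0.5},
    {"dr": [0, 0, 0], "linear": [-0.8, 1, 0], "grip": 0.5},
    {"dr": [0, 0, 0], "linear": [-0.8, 1, 0], "grip": 0.5},
    {"dr": [0, 0, 0], "linear": [0, 0, 0], "grip": 0.5}
  ]
}}

```text
t: 2.88
ee_pos: [0.4538, 0.2031, 0.1925]
eef_rot: [0.778, 0.628, 0.0, 0.0]
ft_force: [0.2, -0.4, -0.3]
width: 0.0425
gripper_force: 0.0
```

```bash
sed -i s/w1.png/w2.png/ w1.py; python3 w1.py
```

```text
2.925 [0.45289851 0.20401096 0.19237731] -12.19503280429176 0.04258827567648288 [-0.26773551  0.42160198 -0.05455708]
pred px level centre/ends [[316.34432371 174.33209251]
 [315.54574333 106.37731862]
 [317.05116815 234.80519158]]
```

View pics/w2.png

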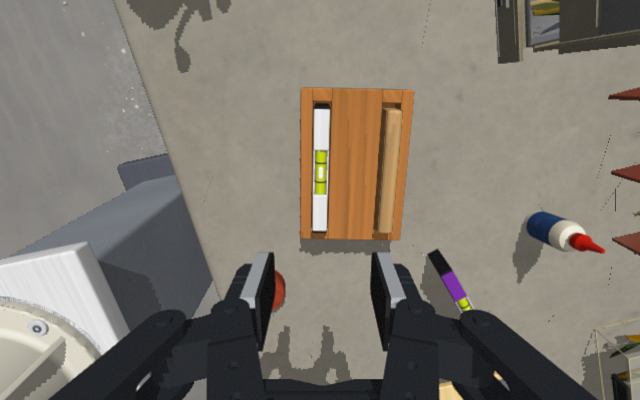

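The wrist view shows the silver level in the left slot, with its vial at (321,172) and its ends at (321,104) and (320,232). The sander is at (391,170) and the red tin at (278,290).

```bash
cat > w3.py <<'E'
from h import *
c=cam('wrist'); im=c['img']; hsv=cv2.cvtColor(im,cv2.COLOR_RGB2HSV); H,S,V=[hsv[...,i].astype(int) for i in range(3)]
m=np.zeros(H.shape,np.uint8); b=np.s_[98:238,308:334]; m[b]=(((S<60)&(V>120))|((H>24)&(H<50)&(S>90)))[b]
cn=max(cv2.findContours(cv2.morphologyEx(m,cv2.MORPH_CLOSE,np.ones((5,5),np.uint8)),0,1)[0],key=cv2.contourArea)
print(cv2.minAreaRect((plane(c,cn.reshape(-1,2),.056)[:,:2]*1000).astype(np.float32)),cv2.minAreaRect(cn))
print(plane(c,[[321.3,104],[320,232]],.056))
o=r.get_obs(); y=Rot.from_quat(o['eef_rot']).as_matrix()[:,1]; print(o['ee_pos'],np.degrees(np.arctan2(y[1],y[0])))
E
python3 w3.py
```

```text
((452.8399658203125, 203.3826904296875), (113.82819366455078, 14.3489990234375), 76.53826904296875) ((321.60736083984375, 170.4906463623047), (16.043071746826172, 121.34654998779297), 1.3639274835586548)
[[0.46580291 0.26379884 0.056     ]
 [0.43901634 0.14721567 0.056     ]]
[0.45234866 0.20460757 0.1923434 ] -12.140727416599466
```

{"fn": "jog_arm", "kwargs": {
  "series": [
    {"dr": [0, 0, 0.1], "linear": [0, 0, 1], "grip": 0.5},
    {"dr": [0, 0, 0], "linear": [0, 0, 1], "grip": 0.5},
    {"dr": [0, 0, 0], "linear": [0, 0, 1], "grip": 0.5},
    {"dr": [0, 0, 0], "linear": [0, 0, 0.7], "grip": 0.5},
    {"dr": [0, 0, 0], "linear": [0, 0, 0.7], "grip": 0.5},
    {"dr": [0, 0, 0], "linear": [0, 0, 0.65], "grip": 0.5},
    {"dr": [0, 0, 0], "linear": [0, 0, 0], "grip": 0.3},
    {"dr": [0, 0, 0], "linear": [0, 0, 0], "grip": 0},
    {"dr": [0, 0, 0], "linear": [0, 0, 0], "grip": 0},
    {"dr": [0, 0, 0], "linear": [0, 0, 0], "grip": 0},
    {"dr": [0, 0, 0], "linear": [0, 0, 0], "grip": 0},
    {"dr": [0, 0, 0], "linear": [0, 0, 0], "grip": 0}
  ],
  "grip_force": 50
}}

```text
t: 4.47
ee_pos: [0.4526, 0.2046, 0.0411]
eef_rot: [0.783, 0.622, 0.0, 0.0]
ft_force: [0.1, -0.2, -0.1]
width: 0.0
gripper_force: 0.0
```

Run:
```python
from h import *
c=cam('wrist'); s=cam('side'); o=r.get_obs(); print(o['width'],o['gripper_force'],o['ft_force'],o['ee_pos'])
a=cv2.resize(s['img'][60:150,210:330],(600,450),interpolation=cv2.INTER_CUBIC)
save('w4.png',np.hstack([cv2.resize(a,(400,300)),cv2.resize(c['img'],(400,250))[:, :] if 0 else cv2.copyMakeBorder(cv2.resize(c['img'],(400,250)),0,50,0,0,0)]))
```

```text
0.00041425256888655385 0.0 [-0.74854502 -0.41961863  0.23584806] [0.45255439 0.20453983 0.04099555]
```

View pics/w4.png

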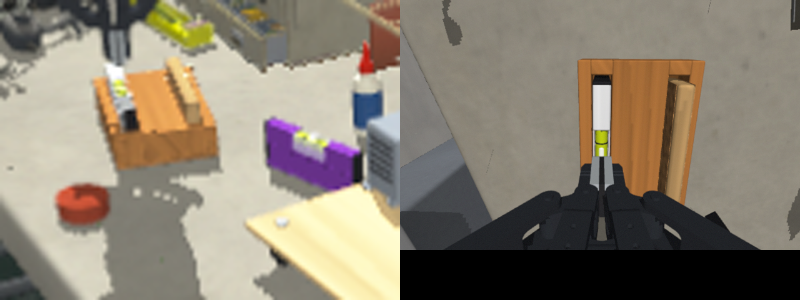

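Run:
```python
from h import *
c=cam('wrist'); s=cam('side')
L=[[.4528+a*.06*np.cos(np.radians(76.8))+b*.007*np.cos(np.radians(-13.2)),.2045+a*.06*np.sin(np.radians(76.8))+b*.007*np.sin(np.radians(-13.2)),.056] for a,b in((1,1),(1,-1),(-1,-1),(-1,1))]
T=[[.4526,.2045,.041],[.4526,.2045,.056]]
outs=[]
for k,(d,x0,y0,w,h,f) in {'s':(s,225,60,65,60,6),'w':(c,200,50,200,200,1.8)}.items():
    im=cv2.resize(d['img'][y0:y0+h,x0:x0+w],None,fx=f,fy=f,interpolation=cv2.INTER_CUBIC)
    q=lambda X:((proj(d,X)-[x0,y0])*f+f/2).astype(int)
    cv2.polylines(im,[q(L)],True,(255,0,255),1)
    for p,col in zip(q(T),((255,0,0),(0,0,255))): cv2.circle(im,tuple(int(v) for v in p),3,col,1)
    print(k,proj(d,L),proj(d,T)); outs.append(cv2.resize(im,(390,360)))
save('w5.png',np.hstack(outs))
```

```text
s [[245.77787596  77.96854905]
 [241.81610185  78.48207503]
 [247.20457854  92.60742195]
 [251.38239594  92.04535477]] [[246.83271736  89.16963889]
 [246.41554397  85.09260211]]
w [[336.35878029 127.13048323]
 [305.72865489 127.12045663]
 [308.76736026 343.30841862]
 [333.69991743 343.31503547]] [[320.88924179 234.28847659]
 [320.76787755 246.33588785]]
```

View pics/w5.png

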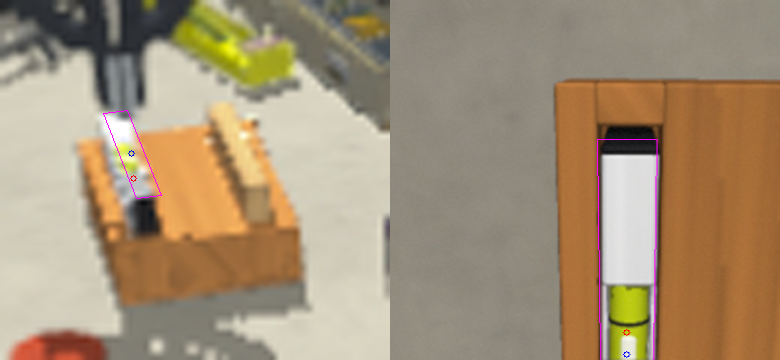

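Run:
```python
from h import *
np.set_printoptions(precision=4,suppress=True)
c=cam('wrist'); T=np.array(c['T_tool_cam']); print(c['K'],T,c['k1'])
W=np.eye(4); o=r.get_obs()
M=np.linalg.inv(T); c['R'],c['t']=M[:3,:3],M[:3,3]
for z in(0,-.019,-.04,-.06):
  for x in (0,.011): print(z,x,proj(c,[[x,0,z],[x,.021,z],[x,-.021,z]]).tolist())
g=cv2.cvtColor(c['img'],cv2.COLOR_RGB2GRAY)
print(c['img'][225:300:5,320].tolist())
print(o['q'],o['ee_pos'],o['t'])
```

```text
[[355.9372   0.     322.4079]
 [  0.     355.9372 197.8804]
 [  0.       0.       1.    ]] [[-0.0015 -0.95   -0.3122  0.0801]
 [ 1.     -0.0014 -0.0005  0.001 ]
 [ 0.     -0.3122  0.95   -0.1797]
 [ 0.      0.      0.      1.    ]] 0.010763010681622203
0 0 [[320.7917556822393, 234.23784054828903], [358.9866510411863, 234.18880330390175], [282.59989512551334, 234.2958789965935]]
0 0.011 [[320.7317950500829, 215.5423771373703], [359.6055614615336, 215.48929197196236], [281.86113929968786, 215.59999030109063]]
-0.019 0 [[320.62575811696655, 249.81941693855413], [362.70648360603076, 249.7689377024301], [278.54855446743534, 249.8855008718965]]
-0.019 0.011 [[320.55642000078416, 229.48917342300894], [363.4604644290067, 229.43367924771238], [277.6559884481127, 229.554541268993]]
-0.04 0 [[320.3978930000883, 271.2005484773722], [367.813256437771, 271.1498647945259], [272.98672006806703, 271.27918168978294]]
-0.04 0.011 [[320.31470538079844, 248.70540636947217], [368.7741735444179, 248.648223941835], [271.85953746217507, 248.78283766670918]]
-0.06 0 [[320.119577362708, 297.303499840246], [374.05164845483347, 297.25571404949073], [266.1924868411972, 297.4002611152006]]
-0.06 0.011 [[320.0179435787899, 272.2879872675178], [375.2990597348182, 272.231678331176], [264.74193257475196, 272.3828450638863]]
[[186, 200, 16], [51, 55, 32], [185, 200, 27], [230, 231, 216], [230, 231, 216], [128, 128, 115], [29, 29, 29], [27, 29, 29], [27, 26, 28], [29, 29, 29], [29, 30, 31], [30, 29, 32], [32, 30, 33], [28, 29, 28], [38, 39, 41]]
[ 0.4215  0.3658  2.0275 -0.      0.7484  0.65  ] [0.4526 0.2046 0.041 ] 4.725
```

The projections show that the real fingertips end about 41 mm behind the reported TCP: the side view puts them 11 px too high, and the wrist view has them at row 252 where row 215 was expected. So the fingers closed in the air above the level, which has not moved. I'll allow for this offset and watch the force.

{"fn": "jog_arm", "kwargs": {
  "series": [
    {"dr": [0, 0, 0], "linear": [0, 0, 0], "grip": 0.5},
    {"dr": [0, 0, 0], "linear": [0, 0, 0], "grip": 0.5},
    {"dr": [0, 0, 0], "linear": [0, 0, 0], "grip": 0.5},
    {"dr": [0, 0, 0], "linear": [0, 0, 0.4], "grip": 0.5},
    {"dr": [0, 0, 0], "linear": [0, 0, 0.4], "grip": 0.5},
    {"dr": [0, 0, 0], "linear": [0, 0, 0.3], "grip": 0.5},
    {"dr": [0, 0, 0], "linear": [0, 0, 0.2], "grip": 0.5},
    {"dr": [0, 0, 0], "linear": [0, 0, 0], "grip": 0.3}
  ]
}}

```text
t: 5.72
ee_pos: [0.4522, 0.2044, 0.0014]
eef_rot: [0.783, 0.622, -0.001, -0.0]
ft_force: [0.3, -0.2, -0.1]
width: 0.0265
gripper_force: 0.0
```

{"fn": "jog_arm", "kwargs": {
  "series": [
    {"dr": [0, 0, 0], "linear": [0, 0, 0], "grip": 0.1},
    {"dr": [0, 0, 0], "linear": [0, 0, 0], "grip": 0},
    {"dr": [0, 0, 0], "linear": [0, 0, 0], "grip": 0},
    {"dr": [0, 0, 0], "linear": [0, 0, 0], "grip": 0},
    {"dr": [0, 0, 0], "linear": [0, 0, 0], "grip": 0}
  ]
}}

```text
t: 6.35
ee_pos: [0.4526, 0.2046, 0.0021]
eef_rot: [0.783, 0.622, 0.0, 0.0]
ft_force: [-0.1, -0.1, 1.9]
width: 0.0121
gripper_force: 49.2
```

{"fn": "jog_arm", "kwargs": {
  "series": [
    {"dr": [0, 0, 0], "linear": [0, 0, -0.2], "grip": 0},
    {"dr": [0, 0, 0], "linear": [0, 0, -0.3], "grip": 0},
    {"dr": [0, 0, 0], "linear": [0, 0, -0.4], "grip": 0},
    {"dr": [0, 0, 0], "linear": [0, 0, -0.5], "grip": 0},
    {"dr": [0, 0, 0], "linear": [0, 0, -0.5], "grip": 0},
    {"dr": [0, 0, 0], "linear": [0, 0, -0.5], "grip": 0},
    {"dr": [0, 0, 0], "linear": [0, 0, -0.5], "grip": 0},
    {"dr": [0, 0, 0], "linear": [0, 0, -0.4], "grip": 0},
    {"dr": [0, 0, 0], "linear": [0, 0, -0.2], "grip": 0},
    {"dr": [0, 0, 0], "linear": [0, 0, 0], "grip": 0}
  ]
}}

```text
t: 7.6
ee_pos: [0.4527, 0.2047, 0.1073]
eef_rot: [0.783, 0.622, 0.0, 0.0]
ft_force: [1.1, 0.2, -1.9]
width: 0.0126
gripper_force: 48.9
```

Run:
```python
from h import *
c=cam('wrist'); s=cam('side'); o=r.get_obs(); print(o['t'],o['width'],o['gripper_force'],o['ft_force'],o['ee_pos'])
save('w6.png',np.hstack([cv2.resize(s['img'][40:130,210:306],(384,360),interpolation=cv2.INTER_CUBIC),c['img'][40:400,120:520]]))
```

```text
7.7 0.013126573268418625 48.88132095336914 [-0.22232095 -0.04054134 -0.85635081] [0.4522227  0.20445027 0.10659716]
```

View pics/w6.png

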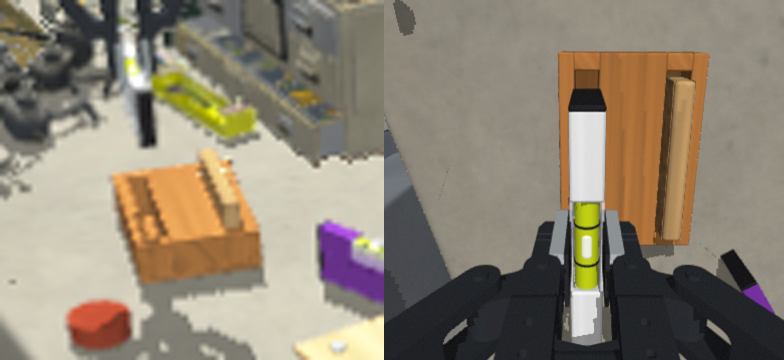

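The level is held upright above the rack, with the bubble at wrist pixel (322,285) and mid-length between the pads. The sander is still in its slot. Carrying it over to the dryer.

{"fn": "jog_arm", "kwargs": {
  "series": [
    {"dr": [0, 0, -0.9], "linear": [0, 0, 0], "grip": 0},
    {"dr": [0, 0, -0.85], "linear": [0, 0, 0], "grip": 0},
    {"dr": [0, 0, 0], "linear": [-0.5, 0, 0], "grip": 0},
    {"dr": [0, 0, 0], "linear": [-0.9, 0, 0], "grip": 0},
    {"dr": [0, 0, 0], "linear": [-1, 0, 0], "grip": 0},
    {"dr": [0, 0, 0], "linear": [-1, 0, 0], "grip": 0},
    {"dr": [0, 0, 0], "linear": [-1, 0, 0], "grip": 0},
    {"dr": [0, 0, 0], "linear": [-1, 0, 0], "grip": 0},
    {"dr": [0, 0, 0], "linear": [-1, 0, 0], "grip": 0},
    {"dr": [0, 0, 0], "linear": [-1, 0, 0], "grip": 0},
    {"dr": [0, 0, 0], "linear": [-1, 0, 0], "grip": 0},
    {"dr": [0, 0, 0], "linear": [-1, 0, 0], "grip": 0},
    {"dr": [0, 0, 0], "linear": [-1, 0, 0], "grip": 0},
    {"dr": [0, 0, 0], "linear": [-1, 0, 0], "grip": 0},
    {"dr": [0, 0, 0], "linear": [-0.8, 0.13, 0], "grip": 0},
    {"dr": [0, 0, 0], "linear": [-0.5, 0, 0], "grip": 0},
    {"dr": [0, 0, 0], "linear": [0, 0, 0], "grip": 0},
    {"dr": [0, 0, 0], "linear": [0, 0, 0.8], "grip": 0},
    {"dr": [0, 0, 0], "linear": [0, 0, 0.7], "grip": 0},
    {"dr": [0, 0, 0], "linear": [0, 0, 0], "grip": 0}
  ]
}}

```text
t: 10.2
ee_pos: [0.4841, -0.1737, 0.0607]
eef_rot: [0.679, 0.734, -0.001, -0.002]
ft_force: [0.3, 0.1, -1.3]
width: 0.0128
gripper_force: 48.8
```

Run:
```python
from h import *
o=r.get_obs(); y=Rot.from_quat(o['eef_rot']).as_matrix()[:,1]; print(o['t'],o['width'],o['gripper_force'],o['ft_force'],o['ee_pos'],np.degrees(np.arctan2(y[1],y[0])))
c=cam('wrist'); s=cam('side')
w=c['img'].copy()
for p in proj(c,[[.445,-.094,.042],[.4625,-.3325,.042],[.491,-.346,.06]]).astype(int): cv2.circle(w,tuple(int(v) for v in p),4,(255,0,255),1)
save('w7.png',np.hstack([cv2.resize(s['img'][80:180,270:410],(420,300),interpolation=cv2.INTER_CUBIC),cv2.resize(w,(380,300))]))
```

```text
10.2 0.012784597014652437 48.84338736534119 [ 0.2548107   0.09452801 -1.31057888] [ 0.48405961 -0.17372379  0.06070627] 4.402529849668284
```

View pics/w7.png

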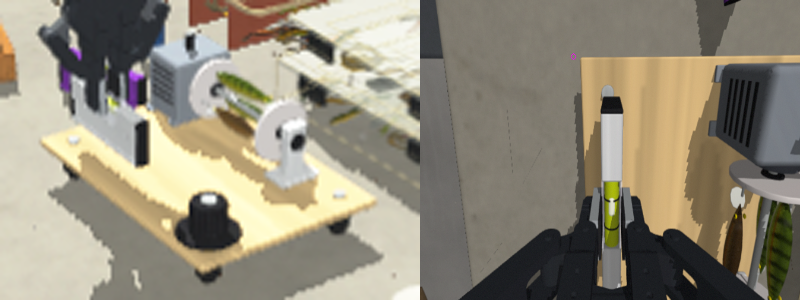

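The level is over the plate, parallel to the front edge, about 30 mm left of the spot. In the wrist view the plate corner lies about 8 mm farther back than I estimated. I'll shift it and lower it.

{"fn": "jog_arm", "kwargs": {
  "series": [
    {"dr": [0, 0, 0], "linear": [-0.6, 0.1, 0], "grip": 0},
    {"dr": [0, 0, 0], "linear": [-0.4, 0.1, 0], "grip": 0},
    {"dr": [0, 0, 0], "linear": [0, 0, 0.3], "grip": 0},
    {"dr": [0, 0, 0], "linear": [0, 0, 0.2], "grip": 0},
    {"dr": [0, 0, 0], "linear": [0, 0, 0.15], "grip": 0},
    {"dr": [0, 0, 0], "linear": [0, 0, 0.08], "grip": 0},
    {"dr": [0, 0, 0], "linear": [0, 0, 0.05], "grip": 0},
    {"dr": [0, 0, 0], "linear": [0, 0, 0], "grip": 0}
  ]
}}

```text
t: 11.3
ee_pos: [0.4941, -0.2043, 0.0386]
eef_rot: [0.679, 0.734, 0.0, 0.0]
ft_force: [0.4, 0.1, -1.3]
width: 0.0128
gripper_force: 48.9
```

{"fn": "jog_arm", "kwargs": {
  "series": [
    {"dr": [0, 0, 0], "linear": [0, 0, 0.05], "grip": 0},
    {"dr": [0, 0, 0], "linear": [0, 0, 0], "grip": 0}
  ]
}}

```text
t: 11.55
ee_pos: [0.4941, -0.2044, 0.0371]
eef_rot: [0.679, 0.734, 0.0, 0.0]
ft_force: [-0.6, 0.4, -1.7]
width: 0.0126
gripper_force: 48.9
```

{"fn": "jog_arm", "kwargs": {
  "series": [
    {"dr": [0, 0, 0], "linear": [0, 0, 0.03], "grip": 0},
    {"dr": [0, 0, 0], "linear": [0, 0, 0], "grip": 0}
  ]
}}

```text
t: 11.8
ee_pos: [0.494, -0.2044, 0.0361]
eef_rot: [0.679, 0.734, -0.0, -0.0]
ft_force: [0.4, 1.1, -1.7]
width: 0.0127
gripper_force: 48.9
```

{"fn": "jog_arm", "kwargs": {
  "series": [
    {"dr": [0, 0, 0], "linear": [0, 0, 0.03], "grip": 0},
    {"dr": [0, 0, 0], "linear": [0, 0, 0], "grip": 0}
  ]
}}

```text
t: 12.05
ee_pos: [0.4941, -0.2045, 0.0356]
eef_rot: [0.679, 0.734, 0.0, 0.0]
ft_force: [-1.5, -0.5, 5.2]
width: 0.0125
gripper_force: 49.7
```

{"fn": "jog_arm", "kwargs": {
  "series": [
    {"dr": [0, 0, 0], "linear": [0, 0, 0.02], "grip": 0},
    {"dr": [0, 0, 0], "linear": [0, 0, 0], "grip": 0}
  ]
}}

```text
t: 12.3
ee_pos: [0.4941, -0.2046, 0.0354]
eef_rot: [0.679, 0.734, -0.0, 0.0]
ft_force: [-2.5, 0.2, 9.8]
width: 0.0125
gripper_force: 50.5
```

Contact felt. I'll ease off about 0.5 mm, release and rise.

{"fn": "jog_arm", "kwargs": {
  "series": [
    {"dr": [0, 0, 0], "linear": [0, 0, -0.03], "grip": 0},
    {"dr": [0, 0, 0], "linear": [0, 0, 0], "grip": 0},
    {"dr": [0, 0, 0], "linear": [0, 0, 0], "grip": 0.3},
    {"dr": [0, 0, 0], "linear": [0, 0, 0], "grip": 0.4},
    {"dr": [0, 0, 0], "linear": [0, 0, 0], "grip": 0.4},
    {"dr": [0, 0, 0], "linear": [0, 0, 0], "grip": 0.4},
    {"dr": [0, 0, 0], "linear": [0, 0, 0], "grip": 0.4},
    {"dr": [0, 0, 0], "linear": [0, 0, -0.4], "grip": 0.4},
    {"dr": [0, 0, 0], "linear": [0, 0, -1], "grip": 0.4},
    {"dr": [0, 0, 0], "linear": [0, 0, -1], "grip": 0.4},
    {"dr": [0, 0, 0], "linear": [0, 0, -1], "grip": 0.9},
    {"dr": [0, 0, 0], "linear": [0, 0, 0], "grip": 0.9}
  ]
}}

```text
t: 13.8
ee_pos: [0.4958, -0.2052, 0.1406]
eef_rot: [0.679, 0.734, 0.001, 0.002]
ft_force: [-0.0, 0.2, -1.0]
width: 0.0692
gripper_force: 0.0
```

```bash
cat > w8.py <<'E'
from h import *
o=r.get_obs(); print(o['t'],o['width'],o['ft_force'],o['ee_pos'])
c=cam('wrist'); s=cam('side'); t=cam('top')
w=c['img'].copy()
for p in proj(c,[[.491,-.346,.09],[.491,-.346,.06]]).astype(int): cv2.circle(w,tuple(int(v) for v in p),4,(255,0,255),1)
save('w8.png',np.vstack([np.hstack([cv2.resize(s['img'][80:180,270:410],(420,300),interpolation=cv2.INTER_CUBIC),cv2.resize(t['img'][115:220,295:440],(380,300),interpolation=cv2.INTER_CUBIC)]),cv2.resize(w,(800,500))[:300]]))
save('raw_w8.png',c['img'])
E
python3 w8.py
```

```text
13.8 0.06921757333261082 [-0.04822334  0.19130917 -0.98621087] [ 0.49582551 -0.20516472  0.14060472]
```

View pics/w8.png

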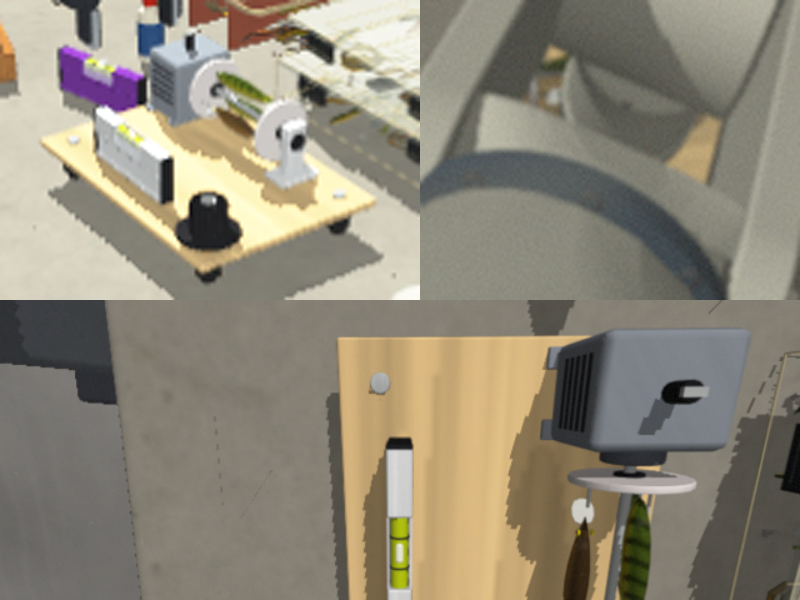

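The level stands upright on the plate, let go of, with the FL corner at wrist pixel (270,30) and the vial at (320,201). The wheel's cap is at about side pixel (339,147). All ten views are now used, so I go by numbers from here: wheel position from the side and top rays.

Run:
```python
from h import *
np.set_printoptions(precision=4,suppress=True)
s=cam('side'); im=s['img']; V=cv2.cvtColor(im,cv2.COLOR_RGB2GRAY)
m=np.zeros_like(V); m[140:164,325:354]=(V[140:164,325:354]<60)*255
cn=max(cv2.findContours(m,0,1)[0],key=cv2.contourArea).reshape(-1,2); print(cn.min(0),cn.max(0))
row=cn[:,1]; 
for z,n in((.058,'flange')):
    # widest rows = flange centre
    for y in range(row.min(),row.max()+1):
        xs=np.nonzero(m[y])[0]; print(y,xs.min(),xs.max(),end=' | ')
print()
ysx=[(y,np.nonzero(m[y])[0]) for y in range(row.min(),row.max()+1)]
y,xs=max(ysx,key=lambda a:np.ptp(a[1])); cx=(xs.min()+xs.max()+1)/2-.5
print('flange',cx,y,plane(s,[[cx,y]],.058))
print('pred side px',proj(s,[[.491,-.346,.058],[.491,-.346,.089],[.498,-.346,.058],[.491,-.34,.058]]))
c=cam('wrist'); print('FL corner wrist',plane(c,[[270.4,30.4]],.042),'vial',plane(c,[[320,201]],.090))
print('FL corner side',plane(s,[[270+41/3,80+147/3]],.042), 'BRscrew',plane(s,[[270+339/3,80+196/3]],.044),'FLscrew',plane(s,[[270+73/3,80+140/3]],.044), 'FLscrew wrist',plane(c,[[380/1.25,83/1.25]],.044))
# where will vial appear with TCP on the wheel
T=np.array(c['T_tool_cam'])
for a in(60,40,20,0,-20,-40):
    A=np.radians(a); W=np.eye(4); W[:3,:3]=np.array([[-np.sin(A),np.cos(A),0],[np.cos(A),np.sin(A),0],[0,0,-1]]).T.T if 0 else np.column_stack([[-np.sin(A),np.cos(A),0],[np.cos(A),np.sin(A),0],[0,0,-1]]); W[:3,3]=[.491,-.346,.015]
    M=np.linalg.inv(W@T); d=dict(c); d['R'],d['t']=M[:3,:3],M[:3,3]; print(a,proj(d,[[.494,-.205,.09]]), proj(d,[[.494,-.23,.09]]))
```

```text
[329 145] [349 162]Traceback (most recent call last):
  File "<stdin>", line 7, in <module>
TypeError: cannot unpack non-iterable float object
```

Run:
```python
from h import *
np.set_printoptions(precision=4,suppress=True)
s=cam('side'); V=cv2.cvtColor(s['img'],cv2.COLOR_RGB2GRAY)
for y in range(143,164):
    xs=np.nonzero(V[y,325:354]<60)[0]+325
    if len(xs): print(y,xs.min(),xs.max(),end=' | ')
print('\npred side px',proj(s,[[.491,-.346,.058],[.491,-.346,.089],[.498,-.346,.058],[.491,-.34,.058]]).tolist())
print('flange side',plane(s,[[339.3,158.3]],.056))
c=cam('wrist'); print('FL corner wrist',plane(c,[[270.4,30.4]],.042),'vial',plane(c,[[320,201]],.090))
print('FL corner side',plane(s,[[270+41/3,80+147/3]],.042), 'BRscrew',plane(s,[[270+339/3,80+196/3]],.044),'FLscrew',plane(s,[[270+73/3,80+140/3]],.044), 'FLscrew wrist',plane(c,[[380/1.25,83/1.25]],.044))
T=np.array(c['T_tool_cam'])
for a in(60,40,20,0,-20,-40):
    A=np.radians(a); W=np.eye(4); W[:3,:3]=np.column_stack([[-np.sin(A),np.cos(A),0],[np.cos(A),np.sin(A),0],[0,0,-1]]); W[:3,3]=[.491,-.346,.015]
    M=np.linalg.inv(W@T); d=dict(c); d['R'],d['t']=M[:3,:3],M[:3,3]; print(a,proj(d,[[.494,-.205,.09],[.494,-.23,.09]]).tolist())
```

```text
143 325 326 | 144 325 326 | 145 325 343 | 146 325 344 | 147 334 344 | 148 333 345 | 149 333 344 | 150 333 344 | 151 333 344 | 152 333 345 | 153 331 346 | 154 330 347 | 155 329 348 | 156 329 348 | 157 329 349 | 158 329 349 | 159 329 348 | 160 330 348 | 161 331 346 | 162 333 344 | 
pred side px [[338.4892367423292, 156.4269258781819], [338.6375230446008, 146.34659254742408], [340.76287116897106, 155.7259251527319], [337.34125333790405, 155.37916162602008]]
flange side [[ 0.4898 -0.3523  0.056 ]]
FL corner wrist [[ 0.449  -0.0938  0.042 ]] vial [[ 0.4922 -0.201   0.09  ]]
FL corner side [[ 0.4408 -0.1126  0.042 ]] BRscrew [[ 0.6395 -0.3386  0.044 ]] FLscrew [[ 0.4729 -0.1192  0.044 ]] FLscrew wrist [[ 0.474  -0.1157  0.044 ]]
60 [[752.3599044426915, 122.27210704500143], [661.5413206655245, 165.44373680467578]]
40 [[686.4573743774622, -31.075778495547326], [602.4840450546398, 51.74647790030809]]
20 [[538.9195712917041, -156.7633893771659], [486.29260438227925, -37.42146733085451]]
0 [[331.00919620807394, -209.89158103113974], [330.345893892526, -74.59790817573392]]
-20 [[119.62439890441408, -167.18958267774005], [171.65697770861127, -46.26981686995157]]
-40 [[-35.9495538164274, -47.56162573064887], [48.77727529831071, 37.15318410467043]]
```

Run:
```python
from h import *
s=cam('side'); o=r.get_obs(); R=Rot.from_quat(o['eef_rot']).as_matrix(); p=np.array(o['ee_pos']); print(o['width'],p)
for z in np.arange(.01,-.17,-.01):
    P=[p+R@[0,y,z] for y in(-.05,-.03,0,.03,.05)]; q=np.round(proj(s,P)).astype(int)
    print('%.2f'%z,[tuple(int(v) for v in s['img'][b,a]) for a,b in q], q[2])
```

```text
0.07627129799995444 [ 0.49349145 -0.20419206  0.13672694]
0.01 [(130, 128, 116), (112, 53, 150), (109, 51, 146), (71, 74, 77), (113, 119, 126)] [314 111]
0.00 [(125, 117, 117), (104, 49, 138), (103, 49, 138), (84, 90, 94), (117, 124, 130)] [313 108]
-0.01 [(103, 49, 137), (110, 52, 146), (160, 74, 216), (70, 73, 78), (199, 211, 220)] [313 105]
-0.02 [(98, 47, 131), (175, 175, 162), (216, 210, 193), (115, 120, 125), (202, 211, 221)] [313 101]
-0.03 [(167, 150, 185), (239, 242, 217), (219, 216, 197), (121, 140, 165), (202, 214, 221)] [313  98]
-0.04 [(178, 87, 230), (213, 208, 191), (217, 212, 193), (46, 77, 121), (210, 207, 187)] [313  95]
-0.05 [(208, 196, 194), (214, 208, 190), (214, 210, 192), (42, 76, 120), (210, 208, 187)] [313  91]
-0.06 [(45, 48, 52), (216, 209, 192), (218, 212, 195), (116, 115, 106), (59, 60, 62)] [313  88]
-0.07 [(42, 43, 49), (210, 207, 188), (214, 209, 190), (95, 83, 78), (79, 81, 84)] [313  84]
-0.08 [(43, 45, 50), (215, 211, 190), (213, 209, 190), (110, 64, 48), (85, 85, 86)] [313  81]
-0.09 [(42, 43, 47), (171, 170, 156), (211, 206, 188), (117, 68, 51), (44, 47, 51)] [313  77]
-0.10 [(49, 54, 59), (43, 47, 51), (133, 130, 113), (115, 114, 109), (49, 53, 57)] [313  74]
-0.11 [(44, 47, 51), (44, 47, 51), (44, 45, 48), (44, 47, 52), (43, 45, 49)] [313  70]
-0.12 [(123, 122, 116), (116, 113, 99), (44, 47, 51), (43, 46, 50), (41, 44, 48)] [313  67]
-0.13 [(122, 124, 124), (41, 44, 49), (43, 46, 51), (44, 47, 51), (46, 49, 53)] [313  63]
-0.14 [(80, 83, 87), (45, 47, 51), (45, 47, 52), (44, 46, 51), (82, 86, 90)] [313  59]
-0.15 [(107, 111, 116), (45, 47, 52), (44, 47, 51), (41, 45, 48), (97, 101, 105)] [313  56]
-0.16 [(123, 120, 104), (41, 44, 48), (46, 48, 52), (41, 45, 49), (113, 111, 101)] [312  52]
```

The fingertips are confirmed at tool z of about -0.053 when open and -0.041 when shut, with the palm at about -0.105. That leaves about 60 mm of depth for the 30 mm knob. Turning and moving over the wheel.

{"fn": "jog_arm", "kwargs": {
  "series": [
    {"dr": [0, 0, -1], "linear": [0, 0, 0], "grip": 0.75},
    {"dr": [0, 0, -1], "linear": [0, 0, 0], "grip": 0.75},
    {"dr": [0, 0, -1], "linear": [0, 0, 0], "grip": 0.75},
    {"dr": [0, 0, -1], "linear": [0, 0, 0], "grip": 0.75},
    {"dr": [0, 0, -1], "linear": [0, 0, 0], "grip": 0.75},
    {"dr": [0, 0, -1], "linear": [0, 0, 0], "grip": 0.75},
    {"dr": [0, 0, -1], "linear": [0, 0, 0], "grip": 0.75},
    {"dr": [0, 0, -1], "linear": [0, 0, 0], "grip": 0.75},
    {"dr": [0, 0, -0.56], "linear": [0, 0, 0], "grip": 0.75},
    {"dr": [0, 0, 0], "linear": [0, 0, 0], "grip": 0.75},
    {"dr": [0, 0, 0], "linear": [0, -0.8, 0], "grip": 0.75},
    {"dr": [0, 0, 0], "linear": [0, -0.8, 0], "grip": 0.75},
    {"dr": [0, 0, 0], "linear": [0, -0.8, 0], "grip": 0.75},
    {"dr": [0, 0, 0], "linear": [0, -0.8, 0], "grip": 0.75},
    {"dr": [0, 0, 0], "linear": [0, -0.8, 0], "grip": 0.75},
    {"dr": [0, 0, 0], "linear": [0, -0.78, 0], "grip": 0.75},
    {"dr": [0, 0, 0], "linear": [0, 0, 0], "grip": 0.75},
    {"dr": [0, 0, 0], "linear": [0, 0, 0], "grip": 0.75}
  ]
}}

```text
t: 16.4
ee_pos: [0.4938, -0.3476, 0.1373]
eef_rot: [0.0, 1.0, 0.0, -0.0]
ft_force: [0.2, 0.2, -0.4]
width: 0.0644
gripper_force: 0.0
```

```bash
cat > wh.py <<'E'
from h import *
np.set_printoptions(precision=4,suppress=True)
o=r.get_obs(); y=Rot.from_quat(o['eef_rot']).as_matrix()[:,1]; print(o['t'],o['width'],o['ee_pos'],o['q'],np.degrees(np.arctan2(y[1],y[0])))
c=cam('wrist'); im=c['img']; hsv=cv2.cvtColor(im,cv2.COLOR_RGB2HSV); V=hsv[...,2]
m=((V<75)).astype(np.uint8); m[245:]=0
for k in cv2.findContours(m,0,1)[0]:
    if cv2.contourArea(k)>300:
        (x,yy),rad=cv2.minEnclosingCircle(k); b=cv2.boundingRect(k); print('blob',b,cv2.contourArea(k),(x,yy),rad)
        w=b[0]+b[2]/2-.5; print('   mid column on z=.058',plane(c,[[w,b[1]+30]],.058))
print('pred flange/cap',proj(c,[[.4915,-.3475,.058],[.4915,-.3475,.089],[.4915,-.3775,.058],[.4915,-.3175,.058],[.4615,-.3475,.058],[.5215,-.3475,.058]]))
# silver cap dot
k=((V>140)&(hsv[...,1]<40)).astype(np.uint8); k[245:]=0
for q in cv2.findContours(k,0,1)[0]:
    if 15<cv2.contourArea(q)<2000: M=cv2.minEnclosingCircle(q); print('light',M,plane(c,[M[0]],.09))
save('raw_wh.png',im)
t=cam('top'); s=cam('side')
for n,d in(('top',t),('side',s)):
    h=cv2.cvtColor(d['img'],cv2.COLOR_RGB2HSV); p=proj(d,[[.4922,-.2025,.09]])[0]; a,b=np.round(p).astype(int)
    g=(h[...,0]>25)&(h[...,0]<50)&(h[...,1]>100); print(n,p,g[b-8:b+9,a-10:a+11].sum())
E
python3 wh.py
```

```text
16.4 0.06435247298849202 [ 0.4938 -0.3476  0.1373] [-0.616   0.3776  1.7304  0.0003  1.0343 -2.1865] 89.97352515099867
blob (424, 183, 22, 36) 374.5 (434.0, 200.5) 20.155742645263672
   mid column on z=.058 [[ 0.5122 -0.261   0.058 ]]
blob (286, 153, 77, 74) 4329.5 (324.2631530761719, 190.0) 38.38068771362305
   mid column on z=.058 [[ 0.4879 -0.3468  0.058 ]]
pred flange/cap [[323.0156 187.5713]
 [323.0905 200.5703]
 [283.4742 187.6459]
 [362.5629 187.494 ]
 [322.9557 148.2694]
 [323.0717 224.2407]]
light ((69.5, 242.5), 2.9155757427215576) [[ 0.5216 -0.5241  0.09  ]]
light ((40.0, 239.5), 4.924529075622559) [[ 0.5192 -0.5438  0.09  ]]
light ((14.5, 237.5), 7.382511615753174) [[ 0.5176 -0.5608  0.09  ]]
light ((83.5, 237.5), 38.05926513671875) [[ 0.5178 -0.5136  0.09  ]]
light ((31.75757598876953, 231.3787841796875), 8.908171653747559) [[ 0.5131 -0.5479  0.09  ]]
light ((635.5, 221.0), 18.33721923828125) [[ 0.5062 -0.135   0.09  ]]
light ((530.0, 203.5), 7.159010887145996) [[ 0.4935 -0.2084  0.09  ]]
light ((325.22222900390625, 205.5), 9.892258644104004) [[ 0.4947 -0.3461  0.09  ]]
light ((504.0, 205.5), 59.33179473876953) [[ 0.4949 -0.2255  0.09  ]]
light ((590.0, 200.5), 29.904111862182617) [[ 0.4915 -0.169   0.09  ]]
light ((501.5, 180.0), 71.67471313476562) [[ 0.4771 -0.23    0.09  ]]
light ((618.5, 163.5), 7.905794143676758) [[ 0.4663 -0.1566  0.09  ]]
light ((87.0, 94.5), 6.265082359313965) [[ 0.4226 -0.4914  0.09  ]]
light ((146.0, 21.255813598632812), 23.93354034423828) [[ 0.3822 -0.4492  0.09  ]]
top [357.1725 188.1507] 41
side [313.0476 123.0035] 10
```

```bash
cat > bub.py <<'E'
from h import *
import sys
np.set_printoptions(precision=2,suppress=True,linewidth=200)
u=np.array([np.cos(np.radians(94.4)),np.sin(np.radians(94.4)),0]); v=np.array([u[1],-u[0],0])
def prof(name,n=4):
    ss=np.arange(-30,31,1.)/1000; acc=0
    for _ in range(n):
        d=cam(name); im=d['img'].astype(np.float32)
        ctr=np.array([.4935,-.2035,.0895])
        P=(ctr+ss[:,None,None]*u+np.array([-3,-1.5,0,1.5,3])[None,:,None]/1000*v).reshape(-1,3)
        q=proj(d,P).astype(np.float32).reshape(len(ss),5,2)
        acc=acc+cv2.remap(im,q[...,0],q[...,1],cv2.INTER_LINEAR).mean(1)
    return ss*1000,acc/n
for n in sys.argv[1:]:
    s,p=prof(n); pale=np.minimum(p[:,2],p[:,0])/p.max(1)   # blue/max: low=green
    gi=np.abs(s)<20
    print(n,'B/max:',pale[::2])
    w=pale.copy(); np.save('last_%s.npy'%n,pale)
E
python3 bub.py top side; for n in top side; do cp last_$n.npy base_$n.npy; done
```

```text
top B/max: [0.95 0.94 0.93 0.86 0.72 0.56 0.5  0.5  0.51 0.54 0.57 0.6  0.66 0.71 0.73 0.72 0.68 0.64 0.6  0.58 0.55 0.52 0.52 0.58 0.7  0.84 0.91 0.93 0.94 0.94 0.94]
side B/max: [1.   1.   0.99 0.97 0.9  0.76 0.65 0.64 0.67 0.67 0.71 0.79 0.87 0.9  0.91 0.89 0.83 0.77 0.73 0.7  0.67 0.66 0.69 0.77 0.86 0.93 0.99 1.   1.   1.   1.  ]
```

{"fn": "jog_arm", "kwargs": {
  "series": [
    {"dr": [0, 0, 0], "linear": [0, 0.03, 0.8], "grip": 0.75},
    {"dr": [0, 0, 0], "linear": [0, 0, 0.8], "grip": 0.75},
    {"dr": [0, 0, 0], "linear": [0, 0, 0.8], "grip": 0.75},
    {"dr": [0, 0, 0], "linear": [0, 0, 0.5], "grip": 0.75},
    {"dr": [0, 0, 0], "linear": [0, 0, 0.4], "grip": 0.75},
    {"dr": [0, 0, 0], "linear": [0, 0, 0.2], "grip": 0.75},
    {"dr": [0, 0, 0], "linear": [0, 0, 0], "grip": 0.75}
  ],
  "grip_force": 20
}}

```text
t: 17.82
ee_pos: [0.4941, -0.3469, 0.0325]
eef_rot: [-0.0, 1.0, 0.0, -0.0]
ft_force: [-0.1, -0.5, 0.0]
width: 0.0642
gripper_force: 0.0
```

Both cameras show a clear baseline bubble profile, with the peak at about -2 mm and the vial ends at -21 and +17 mm. Next: narrow the fingers round the knob and lower them slowly to the flange.

{"fn": "jog_arm", "kwargs": {
  "series": [
    {"dr": [0, 0, 0], "linear": [0, 0, 0], "grip": 0.5},
    {"dr": [0, 0, 0], "linear": [0, 0, 0], "grip": 0.5},
    {"dr": [0, 0, 0], "linear": [0, 0, 0.2], "grip": 0.5},
    {"dr": [0, 0, 0], "linear": [0, 0, 0.15], "grip": 0.5},
    {"dr": [0, 0, 0], "linear": [0, 0, 0.05], "grip": 0.5},
    {"dr": [0, 0, 0], "linear": [0, 0, 0], "grip": 0.5}
  ]
}}

```text
t: 18.58
ee_pos: [0.4939, -0.3468, 0.0203]
eef_rot: [-0.0, 1.0, 0.0, -0.0]
ft_force: [-0.1, 0.5, -0.1]
width: 0.0427
gripper_force: 0.0
```

{"fn": "jog_arm", "kwargs": {
  "series": [
    {"dr": [0, 0, 0], "linear": [0, 0, 0.05], "grip": 0.5},
    {"dr": [0, 0, 0], "linear": [0, 0, 0], "grip": 0.5}
  ]
}}

```text
t: 18.82
ee_pos: [0.4941, -0.3469, 0.019]
eef_rot: [-0.0, 1.0, 0.0, -0.0]
ft_force: [0.1, -0.7, 0.0]
width: 0.0429
gripper_force: 0.0
```

{"fn": "jog_arm", "kwargs": {
  "series": [
    {"dr": [0, 0, 0], "linear": [0, 0, 0.05], "grip": 0.5},
    {"dr": [0, 0, 0], "linear": [0, 0, 0], "grip": 0.5}
  ]
}}

```text
t: 19.08
ee_pos: [0.4942, -0.347, 0.0176]
eef_rot: [-0.0, 1.0, -0.0, 0.0]
ft_force: [-0.3, -0.4, 1.1]
width: 0.0425
gripper_force: 0.4
```

{"fn": "jog_arm", "kwargs": {
  "series": [
    {"dr": [0, 0, 0], "linear": [0, 0, 0.03], "grip": 0.5},
    {"dr": [0, 0, 0], "linear": [0, 0, 0], "grip": 0.5},
    {"dr": [0, 0, 0], "linear": [0, 0, 0], "grip": 0.5}
  ]
}}

```text
t: 19.45
ee_pos: [0.494, -0.347, 0.0168]
eef_rot: [-0.0, 1.0, -0.0, 0.0]
ft_force: [-1.3, -1.7, 1.5]
width: 0.043
gripper_force: 1.4
```

{"fn": "jog_arm", "kwargs": {
  "series": [
    {"dr": [0, 0, 0], "linear": [0, 0, 0.03], "grip": 0.5},
    {"dr": [0, 0, 0], "linear": [0, 0, 0], "grip": 0.5},
    {"dr": [0, 0, 0], "linear": [0, 0, 0], "grip": 0.5}
  ]
}}

```text
t: 19.82
ee_pos: [0.4939, -0.3471, 0.0158]
eef_rot: [-0.0, 1.0, -0.0, -0.0]
ft_force: [-2.8, -2.2, 3.3]
width: 0.0428
gripper_force: 2.0
```

{"fn": "jog_arm", "kwargs": {
  "series": [
    {"dr": [0, 0, 0], "linear": [0, 0, 0.03], "grip": 0.5},
    {"dr": [0, 0, 0], "linear": [0, 0, 0], "grip": 0.5},
    {"dr": [0, 0, 0], "linear": [0, 0, 0], "grip": 0.5}
  ]
}}

```text
t: 20.2
ee_pos: [0.4943, -0.3471, 0.0155]
eef_rot: [-0.0, 1.0, -0.0, 0.0]
ft_force: [-3.4, -1.6, 10.0]
width: 0.0428
gripper_force: 4.8
```

{"fn": "jog_arm", "kwargs": {
  "series": [
    {"dr": [0, 0, 0], "linear": [0, 0, -0.02], "grip": 0.4},
    {"dr": [0, 0, 0], "linear": [0, 0, 0], "grip": 0.3},
    {"dr": [0, 0, 0], "linear": [0, 0, 0], "grip": 0.2},
    {"dr": [0, 0, 0], "linear": [0, 0, 0], "grip": 0.2},
    {"dr": [0, 0, 0], "linear": [0, 0, 0], "grip": 0.2}
  ],
  "grip_force": 30
}}

```text
t: 20.82
ee_pos: [0.4945, -0.3462, 0.0165]
eef_rot: [0.0, 1.0, 0.001, 0.0]
ft_force: [-3.5, 3.9, 14.6]
width: 0.0334
gripper_force: 31.5
```

{"fn": "jog_arm", "kwargs": {
  "series": [
    {"dr": [0, 0, 0], "linear": [0, 0, 0], "grip": 0.2},
    {"dr": [0, 0, 0], "linear": [0, 0, 0], "grip": 0.2},
    {"dr": [0, 0, 0], "linear": [0, 0, 0], "grip": 0.2},
    {"dr": [0, 0, 0], "linear": [0, 0, 0], "grip": 0.2},
    {"dr": [0, 0, 0], "linear": [0, 0, 0], "grip": 0.2},
    {"dr": [0, 0, 0], "linear": [0, 0, 0], "grip": 0.2},
    {"dr": [0, 0, 0], "linear": [0, 0, 0], "grip": 0.2},
    {"dr": [0, 0, 0], "linear": [0, 0, 0], "grip": 0.2}
  ]
}}

```text
t: 21.82
ee_pos: [0.4945, -0.3462, 0.0165]
eef_rot: [0.0, 1.0, 0.001, 0.0]
ft_force: [-2.5, 4.1, 14.8]
width: 0.033
gripper_force: 31.5
```

```bash
cat >> bub.py <<'E'
    # shift of the bubble peak against baseline, with vial ends as reference
    b=np.load('base_%s.npy'%n); x=np.arange(-30,31.)
    def ends(p):
        t=.5*(p.max()+p[10:18].min()); L=np.interp(0,-(p[:15]-t),x[:15]); t2=.5*(p.max()+p[42:50].min()); R=np.interp(0,p[44:]-t2,x[44:]); return np.array([L,R])
    def ctr(p):
        a=(x>-20)&(x<16); q=p[a]-np.percentile(p[a],15); q=np.clip(q,0,None)**2
        k=x[a][q.argmax()]; g=np.abs(x[a]-k)<8; return (x[a][g]*q[g]).sum()/q[g].sum()
    print(n,'bubble',round(ctr(pale)-ends(pale).mean()-(ctr(b)-ends(b).mean()),2),'raw',round(ctr(pale)-ctr(b),2),'ends',ends(pale),ends(b))
o=r.get_obs(); print(o['t'],o['ee_pos'],o['ft_force'],o['gripper_force'],o['q'][5])
E
python3 bub.py top side
```

```text
top B/max: [0.93 0.93 0.9  0.84 0.72 0.61 0.58 0.58 0.6  0.61 0.6  0.58 0.57 0.59 0.63 0.69 0.72 0.74 0.73 0.69 0.63 0.59 0.61 0.69 0.83 0.89 0.91 0.92 0.92 0.91 0.91]
top bubble 6.85 raw 5.87 ends [-22.6   16.93] [-22.07  18.37]
side B/max: [0.98 0.99 0.96 0.91 0.86 0.8  0.77 0.77 0.8  0.82 0.81 0.82 0.84 0.85 0.86 0.87 0.89 0.89 0.88 0.85 0.82 0.81 0.84 0.91 0.95 0.97 0.98 0.98 0.98 0.99 0.99]
side bubble 7.17 raw 5.33 ends [-22.78  15.87] [-20.68  17.45]
22.225 [ 0.49 -0.35  0.02] [-3.75  3.98 15.43] 31.494392508175224 -2.1855702438570788
```

The foot bears with 15 N and the bubble has run off by about 7 mm, so I need about 1.05 rad. I'll turn 50° clockwise first.

{"fn": "jog_arm", "kwargs": {
  "series": [
    {"dr": [0, 0, 0.3], "linear": [0, 0, 0], "grip": 0.2},
    {"dr": [0, 0, 0.5], "linear": [0, 0, 0], "grip": 0.2},
    {"dr": [0, 0, 0.5], "linear": [0, 0, 0], "grip": 0.2},
    {"dr": [0, 0, 0.5], "linear": [0, 0, 0], "grip": 0.2},
    {"dr": [0, 0, 0.5], "linear": [0, 0, 0], "grip": 0.2},
    {"dr": [0, 0, 0.2], "linear": [0, 0, 0], "grip": 0.2},
    {"dr": [0, 0, 0], "linear": [0, 0, 0], "grip": 0.2}
  ]
}}

```text
t: 23.1
ee_pos: [0.4947, -0.3462, 0.0165]
eef_rot: [0.217, 0.976, 0.001, 0.0]
ft_force: [-1.5, 4.7, 13.6]
width: 0.0335
gripper_force: 31.0
```

```bash
python3 bub.py top side | grep -v B/max
```

```text
top bubble 4.97 raw 4.28 ends [-22.42  17.33] [-22.07  18.37]
side bubble 5.38 raw 3.55 ends [-21.82  14.92] [-20.68  17.45]
23.5 [ 0.49 -0.35  0.02] [-1.81  4.19 14.82] 30.999739514663815 -1.749196562256252
```

{"fn": "jog_arm", "kwargs": {
  "series": [
    {"dr": [0, 0, 0.3], "linear": [0, 0, 0], "grip": 0.2},
    {"dr": [0, 0, 0.5], "linear": [0, 0, 0], "grip": 0.2},
    {"dr": [0, 0, 0.5], "linear": [0, 0, 0], "grip": 0.2},
    {"dr": [0, 0, 0.5], "linear": [0, 0, 0], "grip": 0.2},
    {"dr": [0, 0, 0.5], "linear": [0, 0, 0], "grip": 0.2},
    {"dr": [0, 0, 0.2], "linear": [0, 0, 0], "grip": 0.2},
    {"dr": [0, 0, 0], "linear": [0, 0, 0], "grip": 0.2},
    {"dr": [0, 0, 0], "linear": [0, 0, 0], "grip": 0.2},
    {"dr": [0, 0, 0], "linear": [0, 0, 0], "grip": 0.2},
    {"dr": [0, 0, 0], "linear": [0, 0, 0], "grip": 0.2},
    {"dr": [0, 0, 0], "linear": [0, 0, 0], "grip": 0.2},
    {"dr": [0, 0, 0], "linear": [0, 0, 0], "grip": 0.2},
    {"dr": [0, 0, 0], "linear": [0, 0, 0], "grip": 0.2}
  ]
}}

```text
t: 25.12
ee_pos: [0.4947, -0.3463, 0.0164]
eef_rot: [0.423, 0.906, 0.001, 0.0]
ft_force: [-2.3, 3.7, 13.4]
width: 0.0331
gripper_force: 31.3
```

```bash
python3 bub.py top side
```

```text
top B/max: [0.96 0.95 0.93 0.86 0.71 0.54 0.48 0.48 0.5  0.53 0.55 0.57 0.65 0.72 0.75 0.74 0.71 0.65 0.6  0.57 0.54 0.51 0.52 0.58 0.72 0.86 0.92 0.94 0.95 0.95 0.94]
top bubble 0.94 raw 0.84 ends [-22.07  18.16] [-22.07  18.37]
side B/max: [1.   1.   0.99 0.97 0.9  0.76 0.64 0.64 0.69 0.69 0.73 0.81 0.87 0.91 0.92 0.89 0.84 0.77 0.72 0.69 0.67 0.68 0.73 0.82 0.9  0.95 0.99 1.   1.   1.   1.  ]
side bubble 0.44 raw -0.1 ends [-20.7   16.38] [-20.68  17.45]
25.525 [ 0.49 -0.35  0.02] [-1.51  3.3  13.97] 31.297095154586714 -1.3128722889091424
```

{"fn": "jog_arm", "kwargs": {
  "series": [
    {"dr": [0, 0, 0.3], "linear": [0, 0, 0.01], "grip": 0.2},
    {"dr": [0, 0, 0.3], "linear": [0, 0, 0], "grip": 0.2},
    {"dr": [0, 0, 0], "linear": [0, 0, 0], "grip": 0.2},
    {"dr": [0, 0, 0], "linear": [0, 0, 0], "grip": 0.2},
    {"dr": [0, 0, 0], "linear": [0, 0, 0], "grip": 0.2},
    {"dr": [0, 0, 0], "linear": [0, 0, 0], "grip": 0.2},
    {"dr": [0, 0, 0], "linear": [0, 0, 0], "grip": 0.2},
    {"dr": [0, 0, 0], "linear": [0, 0, 0], "grip": 0.2},
    {"dr": [0, 0, 0], "linear": [0, 0, 0], "grip": 0.2},
    {"dr": [0, 0, 0], "linear": [0, 0, 0], "grip": 0.2},
    {"dr": [0, 0, 0], "linear": [0, 0, 0], "grip": 0.2},
    {"dr": [0, 0, 0], "linear": [0, 0, 0], "grip": 0.2}
  ]
}}

```text
t: 27.02
ee_pos: [0.4948, -0.3463, 0.0163]
eef_rot: [0.47, 0.883, 0.001, 0.0]
ft_force: [-1.7, 3.9, 15.6]
width: 0.0335
gripper_force: 31.5
```

```bash
python3 bub.py top side
python3 - <<'E'
from h import *
t=cam('top'); h=cv2.cvtColor(t['img'],cv2.COLOR_RGB2HSV)
print('dryer FL corner px hist', proj(t,[[.4448,-.094,.042]]), [tuple(int(v) for v in t['img'][y,312]) for y in range(202,213)])
E
```

```text
top B/max: [0.96 0.95 0.93 0.86 0.7  0.54 0.49 0.48 0.49 0.51 0.55 0.58 0.65 0.71 0.75 0.74 0.7  0.64 0.59 0.56 0.54 0.51 0.51 0.57 0.71 0.86 0.93 0.94 0.95 0.95 0.95]
top bubble 0.86 raw 0.73 ends [-22.19  18.23] [-22.07  18.37]
side B/max: [1.   1.   0.99 0.96 0.88 0.75 0.64 0.64 0.69 0.72 0.76 0.83 0.88 0.91 0.92 0.89 0.84 0.78 0.74 0.71 0.67 0.67 0.71 0.8  0.89 0.95 0.99 1.   1.   1.   1.  ]
side bubble 0.22 raw -0.3 ends [-20.92  16.65] [-20.68  17.45]
27.425 [ 0.49 -0.35  0.02] [-1.73  4.63 16.19] 31.527929112198763 -1.2081116184717566
dryer FL corner px hist [[311.05839871 211.06845271]] [(104, 101, 91), (103, 100, 89), (100, 97, 84), (97, 97, 87), (95, 94, 83), (93, 93, 80), (95, 93, 87), (99, 95, 87), (92, 89, 78), (90, 89, 80), (93, 90, 85)]
```

{"fn": "jog_arm", "kwargs": {
  "series": [
    {"dr": [0, 0, 0.2], "linear": [0, 0, 0], "grip": 0.2},
    {"dr": [0, 0, 0.2], "linear": [0, 0, 0], "grip": 0.2},
    {"dr": [0, 0, 0], "linear": [0, 0, 0], "grip": 0.2},
    {"dr": [0, 0, 0], "linear": [0, 0, 0], "grip": 0.2},
    {"dr": [0, 0, 0], "linear": [0, 0, 0], "grip": 0.2},
    {"dr": [0, 0, 0], "linear": [0, 0, 0], "grip": 0.2},
    {"dr": [0, 0, 0], "linear": [0, 0, 0], "grip": 0.2},
    {"dr": [0, 0, 0], "linear": [0, 0, 0], "grip": 0.2},
    {"dr": [0, 0, 0], "linear": [0, 0, 0], "grip": 0.2},
    {"dr": [0, 0, 0], "linear": [0, 0, 0], "grip": 0.2},
    {"dr": [0, 0, 0], "linear": [0, 0, 0], "grip": 0.2},
    {"dr": [0, 0, 0], "linear": [0, 0, 0], "grip": 0.2}
  ]
}}

```text
t: 28.98
ee_pos: [0.4947, -0.3463, 0.0163]
eef_rot: [0.5, 0.866, 0.001, 0.0]
ft_force: [-2.9, 3.1, 15.3]
width: 0.0329
gripper_force: 31.4
```

```bash
python3 bub.py top side
```

```text
top B/max: [0.96 0.95 0.93 0.86 0.71 0.55 0.48 0.48 0.5  0.53 0.58 0.64 0.7  0.73 0.74 0.73 0.69 0.64 0.6  0.56 0.53 0.51 0.51 0.56 0.7  0.85 0.92 0.94 0.95 0.95 0.95]
top bubble -0.55 raw -0.52 ends [-22.08  18.44] [-22.07  18.37]
side B/max: [1.   1.   0.99 0.96 0.88 0.74 0.64 0.64 0.68 0.71 0.76 0.83 0.89 0.92 0.92 0.89 0.84 0.78 0.74 0.71 0.67 0.67 0.69 0.77 0.86 0.94 0.99 1.   1.   1.   1.  ]
side bubble -0.21 raw -0.36 ends [-20.91  17.39] [-20.68  17.45]
29.375 [ 0.49 -0.35  0.02] [-1.73  4.34 15.76] 31.412189628754277 -1.1383528534145904
```

The bubble is within about 0.5 mm of centre in both views, with the wheel gripped at 31 N and pressed at about 15.5 N. Handing in.

```bash
python3 -c "
from plant import r
print(r.sign_off())"
```

```text
the job is handed in; nothing more can be done
None
```

I handed the job in at about 29 s with the level standing along the front edge of the plate, the wheel gripped (31 N) and pressed at about 15.5 N, and the bubble measured within about 0.5 mm of centre; no verdict came back.

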